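# Pin the hidden slide of a sloping drill jig

## Task

Lock the drill jig: take the locating pin with the square grip (not the one with the ball knob) out of the wooden rack and put it through the slot in the jig's sloping cover. Its hole is in a slide hidden under the cover and its rubber dust lips, at an unknown place along the slot, so feel for it by sliding the pin tip along the slide until it drops in, then push the pin fully home, square to the cover with its collar flat on it, and let go. Do not disturb the ball-knob pin or the other things on the bench.

Things in the scene. Friction and masses are not known exactly. Their poses are not given: they have to be found in the camera images.
- pin: The locating pin to use, bare steel, 100 mm long, 0.10 to 0.20 kg. Origin at the centre of its tip, z along the pin towards the grip. Round shank 12 mm in diameter from z = 0 to 50 mm, collar 26 mm in diameter from 50 to 56 mm, square grip 20 x 20 mm (sides along its x and y) from 56 to 100 mm. It starts upright in either hole of the rack, its collar on the rack's top.
- pin_tip (a point): Centre of the pin's tip face; the tip is chamfered to 7 mm in diameter over its first 3.5 mm.
- pin_collar (a point): Centre of the underside of the pin's collar, 50 mm above the tip. When home it lies on the top surface of the jig's cover.
- pin_grip (a point): Middle of the pin's square grip, 78 mm above the tip.
- deck: Sloping cover of the drill jig, a steel plate 168 x 90 mm, 20 mm thick, on a closed housing fixed to the bench. Origin in its top surface, at the middle of the slot, 85 mm above the bench. x (level) runs along the slot; z is the outward normal of the cover, leaning 35 degrees from vertical to the robot's right (the jig is turned up to 0.3 rad either way).
- slot (a point): Middle of the slot's mouth, same point and axes as the cover. The slot goes right through the cover; it is 69 mm long (x = -34.5 to 34.5 mm) and 16 mm wide, its mouth chamfered 2 mm. Two soft thin rubber dust lips 5 mm down hide what is below; they part for the pin and offer no resistance.
- slide_face (a point): Point on the hidden steel slide's flat face, 25 mm below the middle of the slot's mouth along the cover's normal. The slide cannot move and lies under the whole slot. It has one hole, 16 mm square, its sides along x and y, centred on y = 0, anywhere from x = -22 to +22 mm in the cover's axes, to be found by touch. When home the pin's tip is 25 mm below this face; the hole is deeper.
- pin_rack: Wooden block 130 x 50 mm, 60 mm high, fixed to the bench; origin at the centre of its underside. Two 14 mm holes at x = -35 and +35 mm (its long axis), y = 0, each holding a pin upright, tip 10 mm above the bench.
- knob_pin: The other pin, to be left in the rack: same steel shank and collar but shorter, with a ball knob 32 mm in diameter instead of the square grip. Origin 50 mm below the underside of its collar; top 94 mm above the origin.
- spanner: Bystander: chrome spanner 143 mm long, 7 mm high, lying beside the rack, origin under its centre.
- big_gear: Bystander: white plastic gear 60 mm in diameter, 12 mm high, lying in front of the jig, origin under its centre.
- solder_reel: Bystander: reel of solder 56 x 52 mm, 36 mm high, origin under its centre.
Things that resemble listed ones, but are neither listed nor needed, are in the scene too. What is shaped like the pin but green or yellow is not meant.

How it is judged:
By the outcome, as a careful person would: the job done as asked, in the order asked, and still so for the second after the job is handed in, with the robot touching nothing.
It also fails if it takes over 51 s, if anything falls off the work surface, if the arm or the gripper's body presses on something with over 40 N, if the wrist force passes 120 N, or if a joint passes its speed limit or range.

## Robot

A 6-joint arm with a two-finger parallel gripper is mounted at the origin on the work surface; the furniture and walls round the work are solid. World frame = base frame: x ahead of the robot, y to its left, z up, the work surface at z = 0. Lengths are in m, angles in rad, forces in N, time in s.
With the tool pointing down it reaches from about 0.325 to 0.9 m from the base axis. Payload 6.1 kg.
Tool frame: the origin (TCP) lies midway between the tips of the shut fingers; the grasp point (between the pads) lies arm.grip_depth behind it (arm.grip_depth is the distance from the TCP to the grasp point, in m); z points along the fingers, y is the line along which they close (so a half turn about z gives the same grasp; the last joint's range is limited). The gripper opens to 85 mm and grips with 20 to 120 N. Pads are 22 mm wide; open, the fingers measure 114 mm over their backs; the gripper's body (76 mm by 85 mm) begins 54 mm behind the grasp point. The pads swing forward as they close: fully open they stand 13 mm farther back than shut.
Start: joints at [-1.364, 0.22, 1.526, -0, 1.395, -0.126], TCP at [0.204, -0.591, 0.231] pointing down, gripper open.
Joint ranges: [-2.98, 2.98], [-0.91, 2.08], [0.09, 2.57], [-1.24, 4.39], [0.2, 2.65], [-2.68, 2.68]. Speed limits (rad/s): [2.57, 2.57, 3.01, 3.14, 3.14, 3.14].

## Interface

Orientations are given as a 3x3 rotation matrix whose columns are the frame's x, y, z axes.
In Python, from rig import telemetry, cams, job_done, spotter, arm gives the robot as it stands.
- The arm moves only by the tool move_arm, never from a script. Its arguments are lists of equal length, an entry for each row: "slide": the shift along the world's x, y, z in units of 25 mm (1.0 is 25 mm), a list of three; "turn": the turn about the world's z in units of 6 degrees (1.0 is 6 degrees); "grip": the finger opening in mm, from 0 to 85.4. In form: {"slide": [[dx, dy, dz], ...], "turn": [turn, ...], "grip": [grip, ...]}. A call has exactly 8 rows; each row is the pose to reach, as a shift and turn from the pose commanded when the call began; what a row does not reach only later rows make up. A row lasts 1/8 s, in which the tool goes at most 62.5 mm and 10.7 degrees, less where a joint would pass 70% of its speed; a pose out of reach is approached as far as the arm can. A call with a gripper value outside its range is refused whole. The fingers move at their own pace and stop on an object; "force" is the grip in N (left out, the last holds). Time passes only in rows, so rows that repeat a pose let the fingers close, or fill a call up. It gives the time, the measured TCP pose, the force, the opening and the grip force at its end, in the units of the state.
- telemetry.state(): the state, without advancing time (a new reading comes with each control period).
- cams.snapshot(name): name is "scene" or "top" or "wrist"; returns the picture (420x560x3 uint8, red, green, blue); there is no depth.
- cams.camera_params(name): a dict with "intrinsics" (3x3 intrinsics, pixels), "xyz" and "rotation" of the camera in the world; the wrist camera has in their place "hand_eye" (4x4, takes a point from camera to tool coordinates, whose origin is the TCP and whose axes are the flange's). Camera axes: x right, y down, z forward; pixel columns grow to the right and rows downward; lengths in m; the calibration is good to about 2 mm. A picture is of the moment at which its call begins: read the wrist's pose just before it. camera_params takes no time and is no camera call.
- job_done(): hands the job in; it is judged then, once.
Trained networks look in the newest picture that a camera, given by its name, has taken for a name from the list of things; names that differ only in an ending like _2 or _b are one class to them, and where a whole thing is asked for, a point or a joint stands for the part that bears it (a point fixed in the world has none). Each returns a list of dicts, best first, with "confidence" (0 to 1); they miss things now and then, are a little off and sometimes report something else, mostly with a low value. They report only what shows in the picture. A call takes as long as a camera call. They do not tell look-alikes from the thing itself.
- spotter.search_frame(camera, label): "box" ([left, top, width, height] in pixels, round what is visible of it).
- spotter.regions_of(camera, label): "mask" (420x560 bool, what is visible of it) and "box" ([left, top, width, height] in pixels, round what is visible of it).
The state is a dict: "time_s": time; "q": joint angles; "qvel": joint speeds; "joint_efforts": joint torques, N m; "tcp_pos": TCP position; "tcp_rot": TCP orientation; "ft_force": force on the tool from outside, world axes, zero at the start; "ft_torque": the same for the moment, N m; "grip_width": opening from 0.0 (shut) to 1.0 (fully open); "grip_force": force on a finger pad.
Only numpy, scipy, OpenCV 4.12 (cv2) and the standard library are available. Lean on these libraries where they do the work, as an engineer would, in place of code of your own. Each camera call takes 0.05 s, during which the arm holds its last target. There are 200 camera calls.

## Working session

There is one attempt and no reset: what is moved stays moved. The work goes in short steps, Python scripts to look and compute and a tool call to move; the robot and the scene stay as the last step left them, time stands still between calls to the robot, and variables do not carry over. Pictures are saved under pics/ and viewed, at most 10 in all, crops included, and the job is handed in when it is done.

Besides the shell and the picture viewer there is one more tool, called after "Call:" as name(argument=value, ...), one argument or row to a line, values as JSON. move_arm: Moves the arm, as the interface text tells. Its arguments: {"type":"object","properties":{"slide":{"type":"array"},"turn":{"type":"array"},"grip":{"type":"array"},"force":{"type":"number"}},"required":["slide","turn","grip"]}

```bash
ls; mkdir -p pics; cat > h.py <<'E'
import numpy as np,cv2
from rig import telemetry,cams,job_done,spotter,arm
def ray(cam,uv):
    p=cams.camera_params(cam);K=np.array(p["intrinsics"]);R=np.array(p["rotation"]);t=np.array(p["xyz"])
    d=R@np.linalg.solve(K,[uv[0],uv[1],1.]);return t,d/np.linalg.norm(d)
def atz(cam,uv,z):
    t,d=ray(cam,uv);return t+d*(z-t[2])/d[2]
def proj(cam,P):
    p=cams.camera_params(cam);K=np.array(p["intrinsics"]);R=np.array(p["rotation"]);t=np.array(p["xyz"])
    c=(np.atleast_2d(P)-t)@R;c=c@K.T;return c[:,:2]/c[:,2:]
E
python3 - <<'E'
from h import *
np.set_printoptions(precision=3,suppress=True)
s=telemetry.state();print(s["time_s"],s["tcp_rot"],s["ft_force"],arm.grip_depth)
for c in("scene","top"):
    im=cams.snapshot(c);cv2.imwrite(f"pics/{c}.png",im[...,::-1]);p=cams.camera_params(c);print(c,np.array(p["xyz"]),np.array(p["rotation"]).tolist(),np.array(p["intrinsics"])[0])
    for l in("pin","knob_pin","pin_rack","deck","slot","pin_grip","spanner","big_gear","solder_reel"):
        print(l,[(np.round(d["box"]).tolist(),round(d["confidence"],2)) for d in spotter.search_frame(c,l)][:4])
E
```

```text
pics
0.0 [[ 0.945  0.327 -0.   ]
 [ 0.327 -0.945  0.002]
 [ 0.    -0.002 -1.   ]] [-0.873 -0.847  0.379] 0.0187
scene [-0.127  0.469  0.605] [[-0.44125986088092384, -0.5332641098857435, 0.7217472717531489], [-0.8972398074498938, 0.2479919299024786, -0.3653227759537061], [0.015826026116029897, -0.8087826604292466, -0.5878946717621829]] [496.992   0.    272.449]
pin [([176.0, 208.0, 20.0, 44.0], 0.98), ([213.0, 221.0, 16.0, 36.0], 0.66)]
knob_pin [([217.0, 254.0, 22.0, 29.0], 0.93), ([289.0, 174.0, 94.0, 82.0], 0.17)]
pin_rack [([203.0, 237.0, 48.0, 82.0], 0.64)]
deck [([286.0, 173.0, 97.0, 82.0], 0.67), ([213.0, 220.0, 16.0, 34.0], 0.63)]
slot [([287.0, 173.0, 97.0, 84.0], 0.81), ([212.0, 222.0, 16.0, 29.0], 0.25)]
pin_grip [([319.0, 150.0, 18.0, 33.0], 0.66), ([210.0, 224.0, 19.0, 27.0], 0.65), ([179.0, 205.0, 16.0, 48.0], 0.55)]
spanner [([182.0, 272.0, 20.0, 66.0], 0.57)]
big_gear [([369.0, 263.0, 35.0, 27.0], 0.94), ([289.0, 278.0, 29.0, 37.0], 0.24)]
solder_reel [([288.0, 277.0, 34.0, 37.0], 0.92)]
top [0.408 0.157 1.086] [[-0.01905248597000231, -0.9948580578630574, 0.09947083735099821], [-0.9997961367011458, 0.019622730118853102, 0.00475746782931027], [-0.006684894601048517, -0.09935991730888534, -0.995029104607772]] [543.034   0.    291.573]
pin [([235.0, 219.0, 12.0, 21.0], 0.59), ([214.0, 176.0, 14.0, 17.0], 0.58), ([387.0, 137.0, 17.0, 19.0], 0.47)]
knob_pin [([223.0, 258.0, 18.0, 16.0], 0.48)]
pin_rack [([219.0, 210.0, 36.0, 70.0], 0.6)]
deck [([329.0, 179.0, 64.0, 92.0], 0.96)]
slot [([331.0, 178.0, 60.0, 93.0], 0.95), ([359.0, 280.0, 29.0, 29.0], 0.32)]
pin_grip [([214.0, 176.0, 17.0, 18.0], 0.77), ([388.0, 137.0, 18.0, 21.0], 0.65), ([233.0, 217.0, 19.0, 18.0], 0.63)]
spanner [([196.0, 217.0, 24.0, 63.0], 0.82)]
big_gear [([361.0, 278.0, 29.0, 29.0], 0.79)]
solder_reel [([277.0, 274.0, 29.0, 31.0], 0.61)]
```

View pics/scene.png

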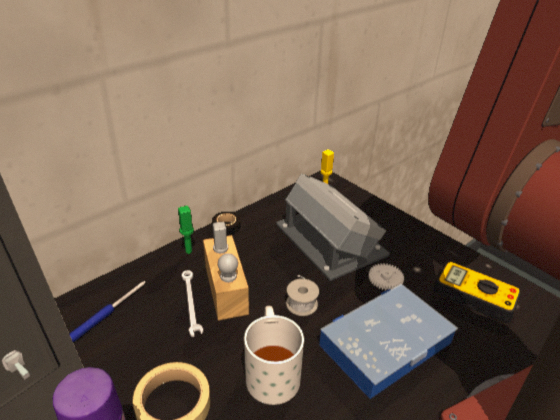

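View pics/top.png

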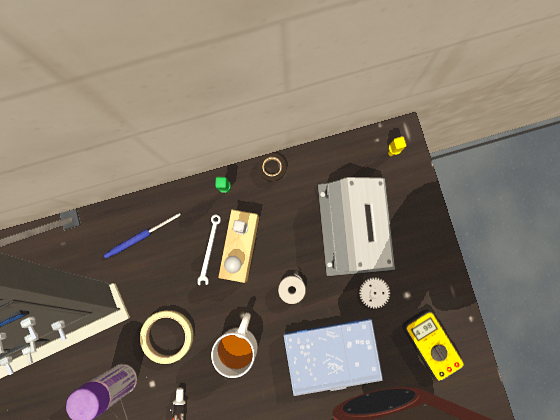

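```bash
python3 - <<'E'
from h import *
np.set_printoptions(precision=4,suppress=True)
im=cv2.imread("pics/top.png")
a=cv2.resize(im[195:295,205:275],None,fx=5.5,fy=5.5,interpolation=cv2.INTER_CUBIC);b=cv2.resize(im[170:280,315:400],None,fx=4.5,fy=4.5)
H=550;cv2.imwrite("pics/c1.png",np.hstack([a[:495],b]))
# slot dark blob
g=cv2.cvtColor(im,cv2.COLOR_BGR2GRAY);m=np.zeros_like(g);m[195:252,355:386]=(g[195:252,355:386]<90)*255
n,l,st,ce=cv2.connectedComponentsWithStats(m);k=1+np.argmax(st[1:,4]);print(st[k],ce[k])
r=cv2.minAreaRect(cv2.findContours((l==k).astype(np.uint8),0,1)[0][0]);print(r)
c=ce[k];print("slot",atz("top",c,.085))
ys,xs=np.where(l==k);v=np.linalg.svd(np.c_[xs,ys]-c,full_matrices=False)[2][0];v*=-np.sign(v[1])
p1=atz("top",c+25*v,.085);p0=atz("top",c-25*v,.085);print("slot ang deg",np.degrees(np.arctan2(*(p1-p0)[[1,0]])))
for nme,uv,z in(("pin top",(240.5,224),.110),("knob",(234,264),.088)):print(nme,atz("top",uv,z))
E
```

```text
[365 205   8  36 168] [368.7679 222.4167]
((368.80706787109375, 222.46823120117188), (35.534507751464844, 4.801959991455078), 84.0938491821289)
slot [0.4795 0.0194 0.085 ]
slot ang deg 4.333018265751409
pin top [0.4793 0.2539 0.11  ]
knob [0.4078 0.2687 0.088 ]
```

View pics/c1.png

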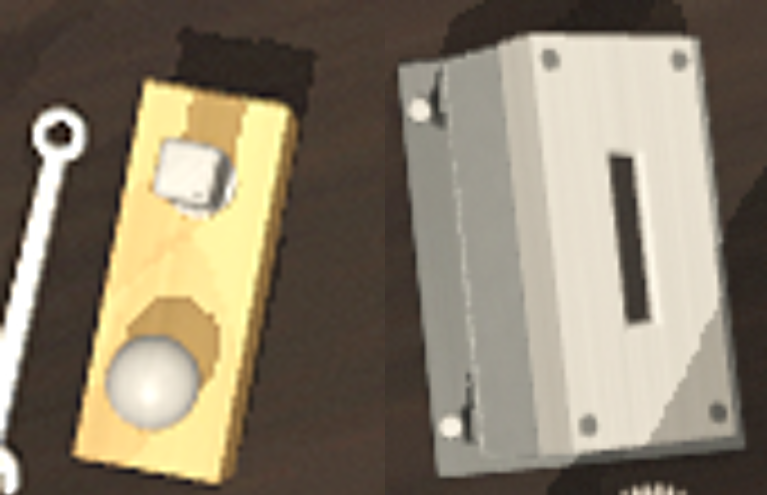

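Call:
move_arm(
  slide=[
    [0.7,2.1,0],
    [1.4,4.2,0],
    [2.1,6.3,0],
    [2.8,8.4,0],
    [3.5,10.5,0],
    [4.2,12.6,0],
    [4.9,14.7,0],
    [5.5,16.8,0],
  ],
  turn=[0.6,1.2,1.8,2.4,3.0,3.6,4.2,4.9],
  grip=[60,60,60,60,60,60,60,60],
  force=40,
)

```text
time_s: 2.0
tcp_pos: [0.342, -0.1691, 0.2316]
tcp_rot: [[0.662, 0.75, 0.001], [0.75, -0.662, -0.001], [0.0, 0.001, -1.0]]
ft_force: [0.5, -0.2, 0.7]
grip_width: 0.707
grip_force: 0.0
```

Call:
move_arm(
  slide=[
    [0.7,2.1,0],
    [1.4,4.2,0],
    [2.1,6.3,0],
    [2.8,8.4,0],
    [3.5,10.5,0],
    [4.2,12.6,0],
    [4.9,14.7,0],
    [5.5,16.8,0],
  ],
  turn=[0.6,1.2,1.8,2.4,3.0,3.6,4.2,4.9],
  grip=[60,60,60,60,60,60,60,60],
)

```text
time_s: 3.0
tcp_pos: [0.4796, 0.2513, 0.2315]
tcp_rot: [[0.208, 0.978, 0.001], [0.978, -0.208, 0.0], [0.0, 0.001, -1.0]]
ft_force: [1.1, -0.2, -0.1]
grip_width: 0.705
grip_force: 0.0
```

```bash
cat >> h.py <<'E'
def wpose():
    s=telemetry.state();T=np.eye(4);T[:3,:3]=s["tcp_rot"];T[:3,3]=s["tcp_pos"]
    return T@np.array(cams.camera_params("wrist")["hand_eye"])
def watz(T,uv,z):
    K=np.array(cams.camera_params("wrist")["intrinsics"]);d=T[:3,:3]@np.linalg.solve(K,[uv[0],uv[1],1.]);return T[:3,3]+d*(z-T[2,3])/d[2]
def wproj(T,P):
    K=np.array(cams.camera_params("wrist")["intrinsics"]);c=(np.atleast_2d(P)-T[:3,3])@T[:3,:3]@K.T;return c[:,:2]/c[:,2:]
E
python3 - <<'E'
from h import *
T=wpose();im=cams.snapshot("wrist")[...,::-1].copy();np.save("T1.npy",T);cv2.imwrite("pics/w1.png",im);print(T)
for l in("pin_grip","pin","knob_pin"):print(l,[(np.round(d["box"]).tolist(),round(d["confidence"],2)) for d in spotter.search_frame("wrist",l)][:3])
print(wproj(T,[[.4793,.2539,.11],[.4078,.2687,.088]]))
E
```

```text
[[ 0.97813352 -0.19889669 -0.06078593  0.49565826]
 [-0.20797329 -0.93344863 -0.29226833  0.32619074]
 [ 0.00139066  0.2985193  -0.95440259  0.37308876]
 [ 0.          0.          0.          1.        ]]
pin_grip [([344.0, 99.0, 43.0, 36.0], 0.75), ([258.0, 160.0, 33.0, 38.0], 0.6)]
pin [([260.0, 162.0, 30.0, 41.0], 0.75)]
knob_pin [([163.0, 158.0, 46.0, 47.0], 0.78)]
[[276.05159304 194.16445894]
 [184.89558699 187.21487099]]
```

View pics/w1.png

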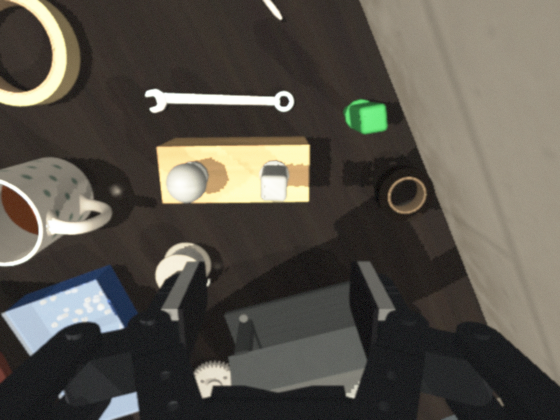

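```bash
python3 - <<'E'
from h import *
im=cv2.imread("pics/w1.png");cv2.imwrite("pics/w1c.png",cv2.resize(im[150:210,235:315],None,fx=9,fy=9,interpolation=cv2.INTER_CUBIC))
E
```

```text
(no output)
```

View pics/w1c.png

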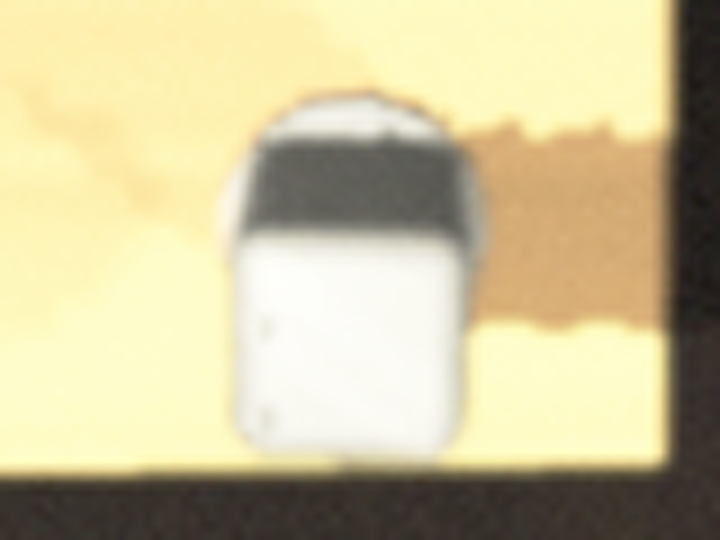

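```bash
python3 - <<'E'
from h import *
T=np.load("T1.npy");p=watz(T,(274.0,188.3),.11);print(p, p-atz("top",(239.2,226.3),.11),(p[:2]-telemetry.state()["tcp_pos"][:2])/.025)
s=telemetry.state();print(s["tcp_pos"])
E
```

```text
[0.47875931 0.25861919 0.11      ] [0.00352366 0.00230628 0.        ] [-0.00323316  0.3431958 ]
[0.47884014 0.25003929 0.23080868]
```

Call:
move_arm(
  slide=[
    [-0.05,0.3,-1.0],
    [-0.05,0.3,-2.0],
    [-0.05,0.3,-3.0],
    [-0.05,0.3,-4.0],
    [-0.05,0.3,-5.0],
    [-0.05,0.3,-5.8],
    [-0.05,0.3,-6.4],
    [-0.05,0.3,-6.4],
  ],
  turn=[0,0,0,0,0,0,0,0],
  grip=[50,50,50,50,50,50,50,50],
)

```text
time_s: 4.2
tcp_pos: [0.4771, 0.2557, 0.0704]
tcp_rot: [[0.211, 0.977, -0.002], [0.977, -0.211, -0.001], [-0.001, -0.002, -1.0]]
ft_force: [-0.6, -0.1, -0.3]
grip_width: 0.582
grip_force: 0.0
```

Call:
move_arm(
  slide=[
    [0,0,0],
    [0,0,0],
    [0,0,0],
    [0,0,0],
    [0,0,0],
    [0,0,0],
    [0,0,0],
    [0,0,0],
  ],
  turn=[0,0,0,0,0,0,0,0],
  grip=[30,25,20,15,15,15,15,15],
  force=30,
)

```text
time_s: 5.2
tcp_pos: [0.4784, 0.2571, 0.0721]
tcp_rot: [[0.21, 0.978, 0.001], [0.978, -0.21, 0.0], [0.001, 0.001, -1.0]]
ft_force: [-1.1, -0.7, 6.6]
grip_width: 0.23
grip_force: 30.1
```

Call:
move_arm(
  slide=[
    [0,0,1.0],
    [0,0,2.2],
    [0,0,3.4],
    [0,0,4.6],
    [0,-1.0,5.6],
    [0,-2.8,5.6],
    [0,-4.6,5.6],
    [0,-6.0,5.6],
  ],
  turn=[0,0,0,0,0.7,1.4,2.1,2.73],
  grip=[15,15,15,15,15,15,15,15],
)

```text
time_s: 6.2
tcp_pos: [0.4774, 0.1053, 0.2108]
tcp_rot: [[-0.076, 0.997, -0.001], [0.997, 0.076, -0.0], [-0.0, -0.001, -1.0]]
ft_force: [-0.3, -0.4, -1.6]
grip_width: 0.23
grip_force: 30.9
```

```bash
python3 - <<'E'
from h import *
np.set_printoptions(precision=4,suppress=True)
s=telemetry.state();print(s["tcp_pos"],s["grip_width"],s["ft_force"])
T=wpose();im=cams.snapshot("wrist")[...,::-1].copy();np.save("T2.npy",T);cv2.imwrite("pics/w2.png",im)
print(wproj(T,[[.4795,.0194,.085]]))
im=cams.snapshot("scene")[...,::-1];cv2.imwrite("pics/s2.png",im)
E
```

```text
[0.4774 0.1053 0.2108] 0.22986671548632495 [-0.3138 -0.3746 -1.5926]
[[272.1172 295.4639]]
```

View pics/w2.png

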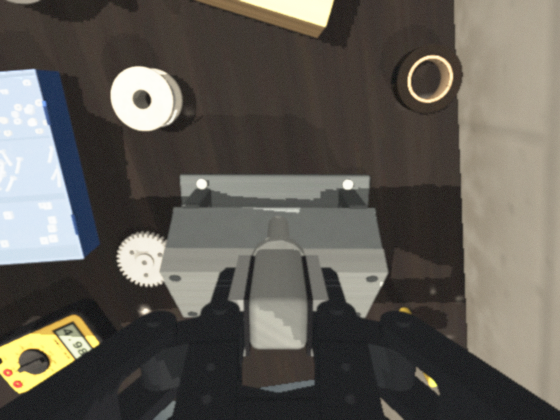

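```bash
cat >> h.py <<'E'
def deckR(a,t=np.radians(35)):
    x=np.array([np.cos(a),np.sin(a),0]);h=np.array([np.sin(a),-np.cos(a),0]);z=np.sin(t)*h+np.cos(t)*np.array([0,0,1]);return np.c_[x,np.cross(z,x),z]
E
python3 - <<'E'
from h import *
T=np.load("T2.npy");R=deckR(np.radians(4.3));o=np.array([.4795,.0194,.085])
w=cv2.imread("pics/w2.png");t=cv2.imread("pics/top.png");F=4
W=cv2.resize(w[180:330,150:400],None,fx=3,fy=3,interpolation=1);A=cv2.resize(t[165:290,315:405],None,fx=3.6,fy=3.6,interpolation=1)
def draw(I,f,off,s):
    for c in([[-84,-45,0],[84,-45,0],[84,45,0],[-84,45,0]],[[-34.5,-8,0],[34.5,-8,0],[34.5,8,0],[-34.5,8,0]]):
        P=o+np.array(c)/1000@R.T;q=((f(P)-off)*s).astype(np.int32);cv2.polylines(I,[q],True,(0,0,255),1);
draw(W,lambda P:wproj(T,P),(150,180),3);draw(A,lambda P:proj("top",P),(315,165),3.6)
out=np.zeros((450,750+324+0,3),np.uint8);out[:,:750]=W;out[:,750:]=A
cv2.imwrite("pics/ov.png",cv2.resize(out,(800,335)))
E
```

```text
(no output)
```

View pics/ov.png

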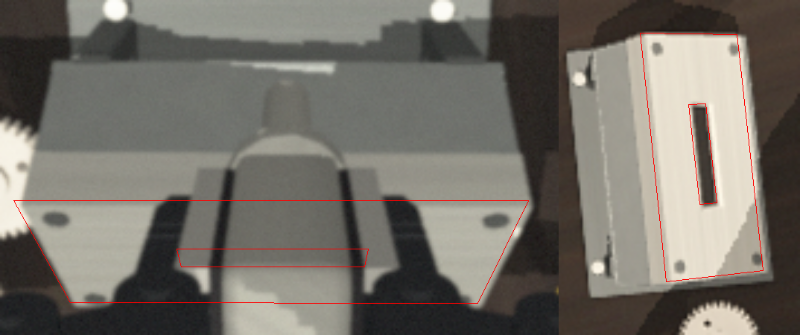

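Call:
move_arm(
  slide=[
    [-0.4,-1.5,0],
    [-0.8,-2.8,0],
    [-0.91,-3.56,0],
    [-0.91,-3.56,-0.8],
    [-0.91,-3.56,-1.6],
    [-0.91,-3.56,-2.2],
    [-0.91,-3.56,-2.6],
    [-0.91,-3.56,-2.85],
  ],
  turn=[0,0,0,0,0,0,0,0],
  grip=[15,15,15,15,15,15,15,15],
  force=25,
)

```text
time_s: 7.3
tcp_pos: [0.4563, 0.017, 0.1406]
tcp_rot: [[-0.074, 0.997, 0.002], [0.997, 0.074, -0.002], [-0.003, 0.002, -1.0]]
ft_force: [1.0, -5.6, 3.3]
grip_width: 0.232
grip_force: 31.4
```

```bash
python3 - <<'E'
from h import *
np.set_printoptions(precision=4,suppress=True)
s=telemetry.state();print(s["tcp_pos"],s["grip_width"],s["ft_force"],s["ft_torque"])
a=cams.snapshot("scene")[...,::-1];b=cams.snapshot("top")[...,::-1]
A=cv2.resize(a[120:270,260:400],None,fx=3.5,fy=3.5,interpolation=2);B=cv2.resize(b[150:300,320:404],None,fx=3.5,fy=3.5,interpolation=2)
cv2.imwrite("pics/s3.png",np.hstack([A,B]))
E
```

```text
[0.4563 0.017  0.1406] 0.23151990842555187 [ 1.0134 -5.5915  3.2823] [-1.1642 -0.1608 -0.0065]
```

View pics/s3.png

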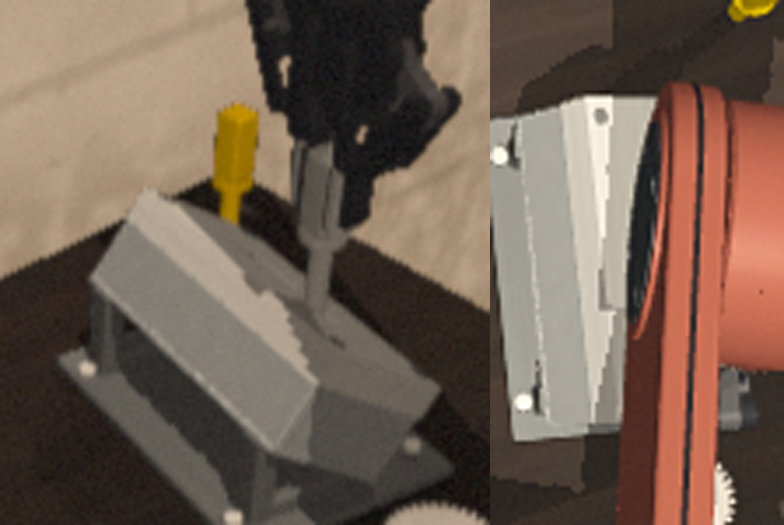

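Call:
move_arm(
  slide=[
    [0.02,-0.28,-0.01],
    [0.04,-0.55,-0.05],
    [0.06,-0.83,-0.11],
    [0.08,-1.09,-0.19],
    [0.1,-1.35,-0.3],
    [0.12,-1.6,-0.43],
    [0.13,-1.74,-0.52],
    [0.14,-1.83,-0.58],
  ],
  turn=[0,0,0,0,0,0,0,0],
  grip=[15,15,15,15,15,15,15,15],
  force=20,
)

```text
time_s: 8.4
tcp_pos: [0.4592, -0.0292, 0.127]
tcp_rot: [[-0.074, 0.997, 0.001], [0.997, 0.074, -0.001], [-0.002, 0.001, -1.0]]
ft_force: [-5.1, -0.3, 10.2]
grip_width: 0.229
grip_force: 32.3
```

```bash
python3 - <<'E'
from h import *
np.set_printoptions(precision=4,suppress=True)
a=cams.snapshot("scene")[...,::-1];b=cams.snapshot("wrist")[...,::-1]
A=cv2.resize(a[120:270,260:400],None,fx=3,fy=3,interpolation=2);B=cv2.resize(b,None,fx=.6,fy=.6,interpolation=3)
o=np.zeros((450,756,3),np.uint8);o[:,:420]=A;o[:252,420:]=B
cv2.imwrite("pics/s4.png",o)
E
```

```text
(no output)
```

View pics/s4.png

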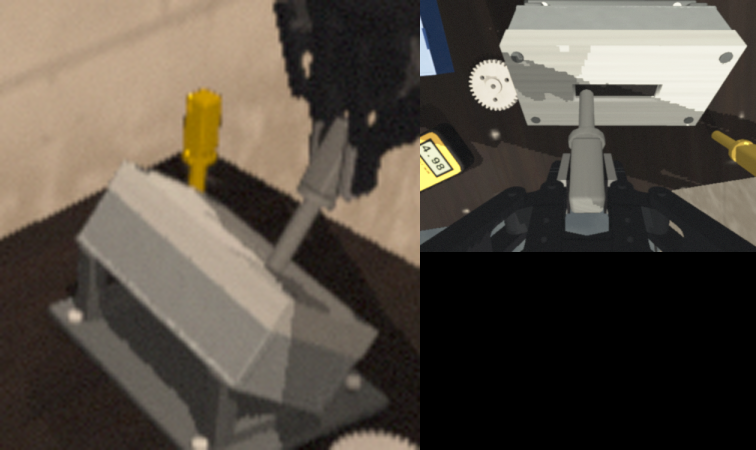

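Call:
move_arm(
  slide=[
    [-0.01,0.05,0.04],
    [-0.01,0.1,0.07],
    [-0.01,0.14,0.01],
    [-0.01,0.19,-0.06],
    [-0.02,0.24,-0.12],
    [-0.02,0.28,-0.19],
    [-0.02,0.33,-0.26],
    [-0.03,0.37,-0.32],
  ],
  turn=[0,0,0,0,0,0,0,0],
  grip=[15,15,15,15,15,15,15,15],
  force=25,
)

```text
time_s: 9.5
tcp_pos: [0.4579, -0.0186, 0.1174]
tcp_rot: [[-0.074, 0.997, -0.0], [0.997, 0.074, -0.0], [-0.0, -0.0, -1.0]]
ft_force: [0.0, 0.3, -0.4]
grip_width: 0.231
grip_force: 30.7
```

Call:
move_arm(
  slide=[
    [0,0.04,-0.06],
    [-0.01,0.08,-0.11],
    [-0.01,0.11,-0.16],
    [-0.01,0.14,-0.2],
    [-0.01,0.16,-0.23],
    [-0.01,0.18,-0.26],
    [-0.01,0.195,-0.28],
    [-0.015,0.206,-0.295],
  ],
  turn=[0,0,0,0,0,0,0,0],
  grip=[15,15,15,15,15,15,15,15],
  force=40,
)

```text
time_s: 10.5
tcp_pos: [0.458, -0.0147, 0.1117]
tcp_rot: [[-0.075, 0.997, 0.001], [0.997, 0.075, -0.002], [-0.002, 0.0, -1.0]]
ft_force: [-5.0, -5.5, 10.6]
grip_width: 0.228
grip_force: 42.9
```

Call:
move_arm(
  slide=[
    [0,0.02,-0.03],
    [0.03,0.02,-0.03],
    [0.06,0.025,-0.03],
    [0.09,0.03,-0.03],
    [0.12,0.03,-0.03],
    [0.14,0.03,-0.03],
    [0.16,0.035,-0.03],
    [0.16,0.035,-0.03],
  ],
  turn=[0,0,0,0,0,0,0,0],
  grip=[15,15,15,15,15,15,15,15],
  force=60,
)

```text
time_s: 11.5
tcp_pos: [0.4608, -0.015, 0.1113]
tcp_rot: [[-0.076, 0.997, -0.003], [0.997, 0.076, -0.005], [-0.005, -0.003, -1.0]]
ft_force: [-10.5, -9.5, 16.9]
grip_width: 0.227
grip_force: 60.0
```

Call:
move_arm(
  slide=[
    [0.03,0,0],
    [0.06,0,0],
    [0.09,0.01,0],
    [0.12,0.01,0],
    [0.15,0.01,0],
    [0.18,0.015,0],
    [0.2,0.015,0],
    [0.2,0.015,0],
  ],
  turn=[0,0,0,0,0,0,0,0],
  grip=[15,15,15,15,15,15,15,15],
)

```text
time_s: 12.5
tcp_pos: [0.465, -0.0152, 0.1109]
tcp_rot: [[-0.076, 0.997, -0.005], [0.997, 0.076, -0.006], [-0.005, -0.005, -1.0]]
ft_force: [-12.9, -11.5, 17.6]
grip_width: 0.224
grip_force: 60.4
```

Call:
move_arm(
  slide=[
    [0.03,0,0],
    [0.06,0,0],
    [0.09,0.01,0],
    [0.12,0.01,0],
    [0.15,0.01,0],
    [0.18,0.015,0],
    [0.2,0.015,0],
    [0.2,0.015,0],
  ],
  turn=[0,0,0,0,0,0,0,0],
  grip=[15,15,15,15,15,15,15,15],
)

```text
time_s: 13.5
tcp_pos: [0.4697, -0.0151, 0.1107]
tcp_rot: [[-0.076, 0.997, -0.005], [0.997, 0.076, -0.006], [-0.006, -0.006, -1.0]]
ft_force: [-12.3, -12.7, 16.1]
grip_width: 0.229
grip_force: 60.1
```

Call:
move_arm(
  slide=[
    [0.03,0,0],
    [0.06,0,0],
    [0.09,0.01,0],
    [0.12,0.01,0],
    [0.15,0.01,0],
    [0.18,0.015,0],
    [0.2,0.015,0],
    [0.2,0.015,0],
  ],
  turn=[0,0,0,0,0,0,0,0],
  grip=[15,15,15,15,15,15,15,15],
)

```text
time_s: 14.5
tcp_pos: [0.4734, -0.015, 0.1105]
tcp_rot: [[-0.077, 0.997, -0.009], [0.997, 0.077, -0.007], [-0.006, -0.009, -1.0]]
ft_force: [-18.0, -15.0, 20.0]
grip_width: 0.228
grip_force: 62.0
```

Call:
move_arm(
  slide=[
    [0.03,0,0],
    [0.06,0,0],
    [0.09,0.01,0],
    [0.12,0.01,0],
    [0.15,0.01,0],
    [0.16,0.01,0],
    [0.16,0.01,0],
    [0.16,0.01,0],
  ],
  turn=[0,0,0,0,0,0,0,0],
  grip=[15,15,15,15,15,15,15,15],
)

```text
time_s: 15.5
tcp_pos: [0.4777, -0.0146, 0.1105]
tcp_rot: [[-0.077, 0.997, -0.008], [0.997, 0.076, -0.007], [-0.006, -0.008, -1.0]]
ft_force: [-15.3, -14.1, 19.1]
grip_width: 0.229
grip_force: 61.2
```

Call:
move_arm(
  slide=[
    [0.03,0,0],
    [0.06,0,0],
    [0.09,0.01,0],
    [0.12,0.01,0],
    [0.15,0.01,0],
    [0.18,0.015,0],
    [0.2,0.015,0],
    [0.2,0.015,0],
  ],
  turn=[0,0,0,0,0,0,0,0],
  grip=[15,15,15,15,15,15,15,15],
)

```text
time_s: 16.5
tcp_pos: [0.4825, -0.0143, 0.1105]
tcp_rot: [[-0.077, 0.997, -0.008], [0.997, 0.077, -0.007], [-0.006, -0.009, -1.0]]
ft_force: [-16.8, -14.3, 19.6]
grip_width: 0.223
grip_force: 61.5
```

Call:
move_arm(
  slide=[
    [0.03,0,0],
    [0.06,0,0],
    [0.09,0.01,0],
    [0.12,0.01,0],
    [0.15,0.01,0],
    [0.18,0.015,0],
    [0.2,0.015,0],
    [0.2,0.015,0],
  ],
  turn=[0,0,0,0,0,0,0,0],
  grip=[15,15,15,15,15,15,15,15],
)

```text
time_s: 17.5
tcp_pos: [0.4906, -0.0105, 0.1094]
tcp_rot: [[-0.074, 0.997, -0.0], [0.997, 0.074, 0.0], [0.0, -0.0, -1.0]]
ft_force: [-0.2, -0.1, -0.3]
grip_width: 0.228
grip_force: 58.6
```

Call:
move_arm(
  slide=[
    [0,0.03,-0.04],
    [0,0.06,-0.08],
    [-0.01,0.09,-0.13],
    [-0.01,0.11,-0.16],
    [-0.01,0.14,-0.2],
    [-0.01,0.16,-0.23],
    [-0.01,0.18,-0.26],
    [-0.01,0.18,-0.26],
  ],
  turn=[0,0,0,0,0,0,0,0],
  grip=[15,15,15,15,15,15,15,15],
  force=40,
)

```text
time_s: 18.5
tcp_pos: [0.4904, -0.0062, 0.1029]
tcp_rot: [[-0.074, 0.997, 0.0], [0.997, 0.074, -0.0], [-0.0, 0.0, -1.0]]
ft_force: [0.2, -2.5, -1.2]
grip_width: 0.226
grip_force: 58.5
```

Call:
move_arm(
  slide=[
    [0,0.04,-0.06],
    [0,0.08,-0.12],
    [-0.01,0.12,-0.18],
    [-0.01,0.16,-0.24],
    [-0.01,0.2,-0.29],
    [-0.02,0.24,-0.34],
    [-0.02,0.27,-0.39],
    [-0.02,0.3,-0.43],
  ],
  turn=[0,0,0,0,0,0,0,0],
  grip=[15,15,15,15,15,15,15,15],
  force=40,
)

```text
time_s: 19.5
tcp_pos: [0.4901, 0.0003, 0.0924]
tcp_rot: [[-0.074, 0.997, 0.001], [0.997, 0.074, -0.002], [-0.002, 0.0, -1.0]]
ft_force: [-0.1, -8.5, -0.0]
grip_width: 0.226
grip_force: 58.6
```

Call:
move_arm(
  slide=[
    [0,-0.02,-0.04],
    [0,0.0,-0.06],
    [0,0.02,-0.09],
    [0,0.03,-0.11],
    [-0.01,0.04,-0.13],
    [-0.01,0.06,-0.15],
    [-0.01,0.07,-0.17],
    [-0.01,0.07,-0.18],
  ],
  turn=[0,0,0,0,0,0,0,0],
  grip=[15,15,15,15,15,15,15,15],
)

```text
time_s: 20.5
tcp_pos: [0.4905, 0.0005, 0.0914]
tcp_rot: [[-0.075, 0.997, 0.001], [0.997, 0.075, -0.005], [-0.005, 0.0, -1.0]]
ft_force: [-12.5, -14.1, 28.0]
grip_width: 0.226
grip_force: 62.3
```

```bash
python3 - <<'E'
from h import *
a=cams.snapshot("scene")[...,::-1];b=cams.snapshot("wrist")[...,::-1]
A=cv2.resize(a[140:250,270:390],None,fx=4,fy=4,interpolation=2);B=b[:,170:430][-420:]
o=np.zeros((440,760,3),np.uint8);o[:,:480]=A;o[:420,480:740]=B
cv2.imwrite("pics/s5.png",o)
E
```

```text
(no output)
```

View pics/s5.png

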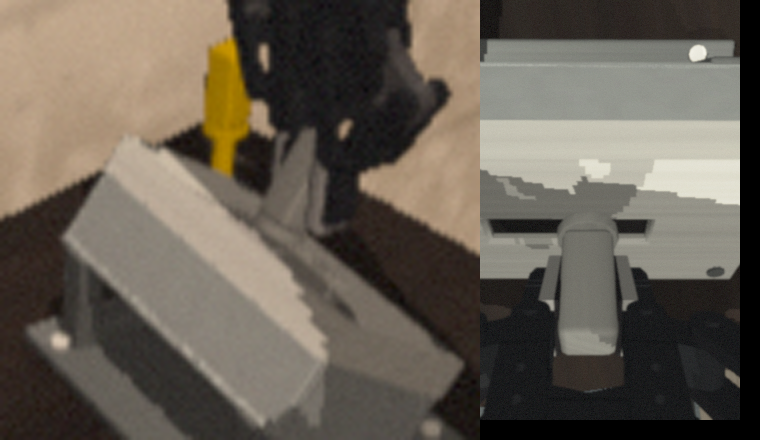

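Call:
move_arm(
  slide=[
    [0,0,0],
    [0,0,0],
    [0,0,0],
    [0,0,0],
    [0,0,0],
    [0,0,0],
    [0,0,0],
    [0,0,0],
  ],
  turn=[0,0,0,0,0,0,0,0],
  grip=[22,25,30,35,40,45,50,50],
)

```text
time_s: 21.6
tcp_pos: [0.4896, 0.0032, 0.0877]
tcp_rot: [[-0.074, 0.997, 0.0], [0.997, 0.074, 0.0], [0.0, 0.0, -1.0]]
ft_force: [-0.3, -0.5, -0.3]
grip_width: 0.585
grip_force: 0.0
```

Call:
move_arm(
  slide=[
    [0,-0.1,0.3],
    [0,-0.3,0.8],
    [0,-0.6,1.4],
    [0,-0.9,2.0],
    [0,-1.2,2.6],
    [0,-1.5,3.2],
    [0,-1.8,3.8],
    [0,-2.0,4.2],
  ],
  turn=[0,0,0,0,0,0,0,0],
  grip=[50,50,50,50,50,50,50,50],
)

```text
time_s: 22.6
tcp_pos: [0.4899, -0.0475, 0.1939]
tcp_rot: [[-0.074, 0.997, 0.001], [0.997, 0.074, -0.0], [-0.0, 0.001, -1.0]]
ft_force: [-0.2, -0.1, -0.6]
grip_width: 0.583
grip_force: 0.0
```

```bash
python3 - <<'E'
from h import *
np.set_printoptions(precision=4,suppress=True)
R=deckR(np.radians(4.3));o=np.array([.481,.0195,.085])
T=wpose();im=cams.snapshot("wrist")[...,::-1].copy();np.save("T6.npy",T);cv2.imwrite("pics/w6.png",im)
r=[(np.round(d["box"]).tolist(),round(d["confidence"],2)) for d in spotter.search_frame("wrist","pin")][:3];print(r)
a=cams.snapshot("scene")[...,::-1];cv2.imwrite("pics/s6.png",a)
print([(np.round(d["box"]).tolist(),round(d["confidence"],2)) for d in spotter.search_frame("scene","pin")][:4],[(np.round(d["box"]).tolist(),round(d["confidence"],2)) for d in spotter.search_frame("scene","knob_pin")][:2])
def cyl():
    P=[]
    for th in np.linspace(0,6.28,24):
        for n in(0,6):P.append([13*np.cos(th),13*np.sin(th),n])
    for x in(-10,10):
        for y in(-10,10):
            for n in(6,50):P.append([x,y,n])
    return np.array(P)/1000
for lx in(.0055,.0075,.0095):
    P=o+(cyl()+[lx,0,0])@R.T
    for f in(lambda P:wproj(T,P),lambda P:proj("scene",P)):
        q=f(P);print(lx,q.min(0),q.max(0)-q.min(0))
E
```

```text
[([418.0, 176.0, 75.0, 51.0], 0.81), ([266.0, 96.0, 41.0, 84.0], 0.74)]
[([335.0, 174.0, 26.0, 27.0], 0.92), ([177.0, 206.0, 20.0, 49.0], 0.9), ([321.0, 148.0, 15.0, 38.0], 0.88), ([285.0, 172.0, 100.0, 83.0], 0.15)] [([217.0, 255.0, 22.0, 27.0], 0.82)]
0.0055 [259.4885  86.9265] [40.0793 83.4183]
0.0055 [333.9748 172.1251] [27.5781 30.978 ]
0.0075 [262.5967  86.9212] [40.0599 83.4171]
0.0075 [333.33   171.6165] [27.5273 30.9348]
0.0095 [265.7047  86.9158] [40.0406 83.4159]
0.0095 [332.6872 171.1094] [27.4766 30.8918]
```

```bash
python3 - <<'E'
from h import *
np.set_printoptions(precision=1,suppress=True,linewidth=200)
R=deckR(np.radians(4.3));o=np.array([.481,.0195,.085]);T=np.load("T6.npy");T=wpose() 
im=cams.snapshot("wrist");g=cv2.cvtColor(im,cv2.COLOR_RGB2GRAY)
f=lambda c:wproj(T,o+np.array(c)/1000@R.T)
print("slot corners",f([[-20,-8,0],[-20,8,0],[-25,-8,0],[-25,8,0],[-20,45,0],[-20,-45,0]]))
c=int(f([[-20,0,0]])[0,0]);print(c,g[60:200,c].tolist())
d=[d for d in spotter.regions_of("wrist","pin") if abs(d["box"][0]-266)<15][0];m=d["mask"]
print(d["box"]);
for r in range(int(d["box"][1]),int(d["box"][1]+d["box"][3])+1,4):
    x=np.where(m[r])[0];print(r,x.min() if len(x) else None,x.max() if len(x) else None,end="; ")
P=np.array([[13*np.cos(t),13*np.sin(t),n] for n in(0,6) for t in np.linspace(0,6.28,24)])+[8.5,0,0];q=f(P);print("collar pred",q.min(0),q.max(0));print("top face",f([[-1.5,-10,50],[18.5,-10,50],[18.5,10,50],[-1.5,10,50]]))
E
```

```text
slot corners [[242.7 115.5]
 [240.8  95.4]
 [235.2 115.6]
 [232.9  95.4]
 [235.4  39.1]
 [246.5 155.1]]
241 [211, 212, 217, 223, 229, 231, 230, 231, 234, 237, 237, 236, 236, 237, 236, 236, 237, 237, 238, 238, 240, 240, 238, 237, 237, 236, 237, 238, 239, 237, 235, 231, 231, 229, 219, 200, 151, 84, 43, 34, 29, 28, 23, 27, 28, 29, 25, 24, 27, 26, 23, 33, 27, 45, 86, 124, 147, 176, 187, 190, 187, 176, 167, 161, 162, 159, 155, 160, 159, 161, 158, 160, 160, 161, 160, 161, 160, 165, 165, 165, 164, 159, 160, 159, 161, 157, 161, 163, 163, 161, 159, 158, 159, 163, 162, 160, 158, 142, 112, 92, 84, 65, 52, 38, 40, 42, 38, 31, 35, 33, 40, 35, 33, 39, 37, 36, 36, 38, 38, 33, 39, 40, 37, 43, 36, 40, 39, 39, 38, 40, 39, 35, 40, 37, 37, 40, 37, 40, 37, 35]Traceback (most recent call last):
  File "<stdin>", line 8, in <module>
IndexError: list index out of range
```

```bash
python3 - <<'E'
from h import *
np.set_printoptions(precision=1,suppress=True,linewidth=200)
R=deckR(np.radians(4.3));o=np.array([.481,.0195,.085]);T=wpose()
im=cams.snapshot("wrist");g=cv2.cvtColor(im,cv2.COLOR_RGB2GRAY);f=lambda c:wproj(T,o+np.array(c)/1000@R.T)
ds=spotter.regions_of("wrist","pin")+spotter.regions_of("wrist","pin_grip")
for d in ds:
    print(d["box"],d["confidence"])
    if 230<d["box"][0]<300:
        for r in range(80,190,5):
            x=np.where(d["mask"][r])[0];print(r,(x.min(),x.max()) if len(x) else None,end="; ")
print("\nprofile col 285",g[70:190,285].tolist())
for r in (100,106,112,130,150,165,172):print(r,g[r,250:320:2].tolist())
for dn,tl in((0,0),(4,0),(0,4),(0,-4)):
    t=np.radians(tl);Q=np.array([[1,0,0],[0,np.cos(t),-np.sin(t)],[0,np.sin(t),np.cos(t)]])
    A=np.array([[13*np.cos(a),13*np.sin(a),n] for n in(0,6) for a in np.linspace(0,6.28,24)]);B=np.array([[-10,-10,50],[10,-10,50],[10,10,50],[-10,10,50.]])
    F=lambda X:f(X@Q.T+[8.5,0,dn]);print(dn,tl,"collar",F(A).min(0),F(A).max(0),"top",F(B).ravel())
E
```

```text
[270.3, 99.9, 35.3, 82.5] 0.75
80 None; 85 None; 90 None; 95 None; 100 (np.int64(277), np.int64(297)); 105 (np.int64(270), np.int64(303)); 110 (np.int64(268), np.int64(305)); 115 (np.int64(267), np.int64(305)); 120 (np.int64(267), np.int64(304)); 125 (np.int64(269), np.int64(302)); 130 (np.int64(270), np.int64(302)); 135 (np.int64(270), np.int64(302)); 140 (np.int64(270), np.int64(302)); 145 (np.int64(270), np.int64(302)); 150 (np.int64(270), np.int64(303)); 155 (np.int64(270), np.int64(303)); 160 (np.int64(269), np.int64(303)); 165 (np.int64(270), np.int64(303)); 170 (np.int64(270), np.int64(303)); 175 (np.int64(271), np.int64(302)); 180 None; 185 None; [423.1, 174.4, 71.7, 52.9] 0.61
[419.3, 174.7, 79.2, 55.8] 0.88
[265.7, 98.8, 40.0, 80.4] 0.7
80 None; 85 None; 90 None; 95 None; 100 (np.int64(277), np.int64(296)); 105 (np.int64(270), np.int64(302)); 110 (np.int64(267), np.int64(304)); 115 (np.int64(267), np.int64(305)); 120 (np.int64(267), np.int64(304)); 125 (np.int64(270), np.int64(302)); 130 (np.int64(270), np.int64(302)); 135 (np.int64(271), np.int64(302)); 140 (np.int64(270),
[... 1733 characters left out ...]
 165]
165 [31, 35, 34, 34, 30, 32, 37, 31, 37, 36, 87, 131, 154, 164, 163, 166, 166, 162, 160, 160, 158, 160, 162, 158, 160, 159, 149, 93, 32, 31, 29, 30, 37, 33, 35]
172 [30, 35, 34, 35, 32, 32, 29, 33, 32, 35, 61, 119, 142, 154, 157, 162, 163, 161, 159, 158, 161, 162, 161, 162, 162, 157, 145, 88, 39, 34, 30, 32, 36, 34, 30]
0 0 collar [265.7  88.9] [306.  127.5] top [269.6 173.  303.4 172.9 305.4 148.2 268.9 148.2]
4 0 collar [265.5  92.8] [306.3 131.5] top [269.5 178.  303.7 178.  305.7 153.3 268.8 153.3]
0 4 collar [265.7  89.8] [305.9 127. ] top [269.7 175.9 303.  175.8 305.  153.5 269.  153.6]
0 -4 collar [265.7  88.1] [306.  127.8] top [269.5 169.6 303.8 169.6 305.7 142.4 268.8 142.5]
```

```bash
python3 - <<'E'
from h import *
from scipy.optimize import least_squares
np.set_printoptions(precision=2,suppress=True,linewidth=200)
R=deckR(np.radians(4.3));o=np.array([.481,.0195,.085]);T=wpose();f=lambda c:wproj(T,o+np.array(c)/1000@R.T)
th=np.linspace(0,2*np.pi,73)
A=np.array([[13*np.cos(a),13*np.sin(a),n] for n in(0,6) for a in th])
def feat(p):
    s,n,t=p;t=np.radians(t);Q=np.array([[1,0,0],[0,np.cos(t),-np.sin(t)],[0,np.sin(t),np.cos(t)]])
    F=lambda X:f(np.atleast_2d(X)@Q.T+[8.5,s,n])[:,1]
    return np.array([F(A).min(),F([0,10,6])[0],F([0,10,50])[0],F([0,-10,50])[0]])
obs=np.array([97,121,156,179.3])
print("home",feat((0,0,0)),"obs",obs)
r=least_squares(lambda p:feat(p)-obs,[0,0,0]);print(r.x,r.fun)
for s in(-2,0):
    r=least_squares(lambda p:feat((s,p[0],p[1]))-obs,[0,0]);print(s,r.x,r.fun)
# deck rear ridge & slot check
print(f([[-20,45,0],[-20,10,0],[-20,8,-2],[-20,-8,-2],[-20,-10,0],[-20,-45,0]])[:,1])
E
```

```text
home [ 88.62  98.55 147.9  172.65] obs [ 97.  121.  156.  179.3]
[-18.83  -8.75  -3.4 ] [ 7.04 -8.05  0.33  0.65]
-2 [13.35 -9.48] [ 5.67 -9.03 -1.87  4.62]
0 [ 15.98 -10.19] [ 5.51 -9.15 -2.19  5.13]
[ 39.22  92.75  93.52 113.69 117.97 155.15]
```

```bash
python3 - <<'E'
from h import *
from scipy.optimize import least_squares
np.set_printoptions(precision=2,suppress=True,linewidth=200)
R=deckR(np.radians(4.3));o=np.array([.481,.0195,.085]);T=wpose()
Q0=lambda t:np.array([[1,0,0],[0,np.cos(t),-np.sin(t)],[0,np.sin(t),np.cos(t)]])
f=lambda c:wproj(T,o+np.array(c)/1000@R.T)
A=np.array([[13*np.cos(a),13*np.sin(a),n] for n in(0,6) for a in np.linspace(0,6.283,73)])
def feat(p):
    s,n,t=p;F=lambda X:f(np.atleast_2d(X)@Q0(np.radians(t)).T+[8.5,s,n])[:,1]
    return np.array([F(A).min(),F([0,10,6])[0],F([0,10,50])[0],F([0,-10,50])[0]])
obs=np.array([97,108.5,156,179.3])
for s in(-6,-4,-2,0):
    r=least_squares(lambda p:feat((s,p[0],p[1]))-obs,[0,0]);print(s,r.x,r.fun)
# scene: where would collar/top be for candidate states
mm=[d for d in spotter.regions_of("scene","pin") if 325<d["box"][0]<345] if False else None
for p in((0,0,0),(-2,0,0),(-2,6,-2),(0,8,-4)):
    B=np.r_[A,[[x,y,n] for x in(-10,10) for y in(-10,10) for n in(6,50)]]@Q0(np.radians(p[2])).T+[8.5,p[0],p[1]]
    q=proj("scene",o+B/1000@R.T);print(p,q.min(0),q.max(0))
cams.snapshot("scene");ds=[d for d in spotter.regions_of("scene","pin") if 325<d["box"][0]<345]
for d in ds:
    ys,xs=np.where(d["mask"]);print(d["confidence"],xs.min(),xs.max(),ys.min(),ys.max())
E
```

```text
-6 [ 1.17 -1.07] [ 0.6  -1.19 -0.24  0.73]
-4 [ 3.86 -1.89] [ 0.39 -1.35 -0.48  1.26]
-2 [ 6.57 -2.7 ] [ 0.17 -1.5  -0.75  1.81]
0 [ 9.27 -3.52] [-0.04 -1.66 -1.03  2.37]
(0, 0, 0) [333.01 171.36] [360.51 202.28]
(-2, 0, 0) [333.67 171.67] [361.14 202.54]
(-2, 6, -2) [335.33 168.78] [362.5  199.73]
(0, 8, -4) [335.16 167.47] [362.   198.48]
0.84 335 360 173 201
```

Call:
move_arm(
  slide=[
    [0.03,0.4,-0.7],
    [0.03,0.8,-1.4],
    [0.03,1.2,-2.2],
    [0.03,1.5,-2.9],
    [0.03,1.7,-3.4],
    [0.03,1.76,-3.64],
    [0.03,1.76,-3.64],
    [0.03,1.76,-3.64],
  ],
  turn=[0,0,0,0,0,0,0,0],
  grip=[50,50,50,50,50,50,30,15],
  force=30,
)

```text
time_s: 24.2
tcp_pos: [0.4909, -0.0031, 0.1024]
tcp_rot: [[-0.074, 0.997, 0.001], [0.997, 0.074, -0.0], [-0.0, 0.001, -1.0]]
ft_force: [-0.3, 0.8, -1.6]
grip_width: 0.23
grip_force: 32.4
```

Call:
move_arm(
  slide=[
    [0,0,0],
    [0,0,0],
    [0,0,0],
    [0,0,0],
    [0,0,0],
    [0,0.01,-0.02],
    [0,0.02,-0.04],
    [0,0.03,-0.06],
  ],
  turn=[0,0,0,0,0,0,0,0],
  grip=[15,15,15,15,15,15,15,15],
)

```text
time_s: 25.2
tcp_pos: [0.4911, -0.0029, 0.1021]
tcp_rot: [[-0.074, 0.997, 0.001], [0.997, 0.074, -0.002], [-0.002, 0.001, -1.0]]
ft_force: [-4.6, -3.7, 17.8]
grip_width: 0.227
grip_force: 34.7
```

Call:
move_arm(
  slide=[
    [0,-0.03,0.06],
    [0,-0.06,0.06],
    [0,-0.1,0.06],
    [0,-0.1,0.04],
    [0,-0.09,0.01],
    [0,-0.08,-0.02],
    [0,-0.06,-0.05],
    [0,-0.06,-0.05],
  ],
  turn=[0,0,0,0,0,0,0,0],
  grip=[15,15,15,15,15,15,15,15],
)

```text
time_s: 26.2
tcp_pos: [0.4911, -0.0038, 0.1017]
tcp_rot: [[-0.075, 0.997, 0.001], [0.997, 0.075, -0.001], [-0.001, 0.001, -1.0]]
ft_force: [-7.6, -0.2, 23.4]
grip_width: 0.225
grip_force: 34.6
```

```bash
python3 - <<'E'
from h import *
np.set_printoptions(precision=2,suppress=True,linewidth=200)
R=deckR(np.radians(4.3));o=np.array([.481,.0195,.085]);T=wpose();f=lambda c:wproj(T,o+np.array(c)/1000@R.T)
im=cams.snapshot("wrist")[...,::-1];cv2.imwrite("pics/w7.png",im);g=cv2.cvtColor(im,cv2.COLOR_BGR2GRAY)
for x in(-22,8.5,27):
    q=f([[x,45,0],[x,13,0],[x,10,0],[x,8,-2],[x,-8,-2],[x,-10,0],[x,10,6],[x,10,50],[x,-10,50]]);print(x,q[:,0].mean(),q[:,1])
    c=int(q[1:5,0].mean());a=int(q[1,1])-15;print(a,g[a:a+75,c].tolist())
s=int(f([[8.5,8,-2]])[0,1])
for r in range(s-14,s+22,3):print(r,g[r,240:330:2].tolist())
E
```

```text
-22 203.5639076173256 [135.94 192.98 197.39 196.68 217.86 223.74 208.5  309.3  328.91]
177 [153, 152, 151, 145, 130, 117, 116, 117, 117, 117, 116, 116, 115, 114, 116, 117, 118, 114, 111, 108, 110, 110, 111, 107, 80, 49, 28, 24, 25, 21, 30, 28, 31, 20, 26, 28, 12, 26, 27, 60, 111, 125, 129, 133, 146, 162, 169, 167, 170, 167, 160, 157, 153, 154, 152, 150, 149, 151, 151, 148, 149, 152, 152, 152, 151, 152, 154, 156, 154, 150, 151, 150, 150, 150, 148]
8.5 277.3081868280103 [135.85 192.89 197.3  196.59 217.77 223.65 208.4  309.15 328.77]
177 [127, 131, 147, 158, 162, 182, 193, 196, 188, 151, 125, 117, 115, 113, 113, 117, 120, 116, 112, 111, 110, 112, 113, 113, 99, 99, 116, 120, 125, 125, 128, 129, 130, 129, 129, 127, 129, 131, 126, 118, 109, 113, 114, 110, 104, 105, 109, 120, 124, 126, 126, 127, 125, 123, 124, 126, 125, 125, 125, 125, 123, 125, 126, 124, 124, 127, 126, 127, 123, 126, 127, 126, 127, 125, 126]
27 322.01536666654465 [135.8  192.83 197.24 196.54 217.71 223.59 208.34 309.05 328.68]
177 [226, 217, 204, 180, 162, 155, 157, 156, 158, 157, 155, 156, 151, 155, 154, 156, 159, 155, 15
[... 2184 characters left out ...]
8, 77, 51, 28, 30, 30, 33, 34, 32, 29, 35, 35, 34, 37, 34, 34, 30, 32, 36, 33]
209 [22, 22, 28, 31, 25, 20, 25, 28, 61, 94, 101, 116, 125, 124, 128, 127, 126, 126, 128, 131, 130, 128, 124, 124, 122, 119, 121, 116, 108, 75, 42, 35, 32, 34, 32, 37, 30, 32, 35, 38, 28, 32, 30, 34, 35]
212 [27, 28, 18, 26, 30, 25, 37, 80, 106, 111, 118, 120, 124, 126, 130, 130, 125, 129, 131, 128, 129, 125, 124, 124, 119, 122, 121, 119, 115, 111, 100, 84, 42, 33, 34, 32, 33, 34, 33, 33, 27, 38, 32, 33, 33]
215 [25, 28, 31, 23, 27, 36, 81, 102, 114, 117, 120, 124, 127, 129, 129, 129, 132, 133, 123, 128, 120, 123, 123, 122, 127, 126, 124, 118, 113, 110, 107, 112, 76, 33, 30, 30, 30, 34, 36, 31, 32, 31, 33, 33, 31]
```

Call:
move_arm(
  slide=[
    [0,0.03,0],
    [0,0.05,-0.02],
    [0,0.05,-0.02],
    [0,0.05,-0.02],
    [0,0.05,-0.02],
    [0,0.05,-0.02],
    [0,0.05,-0.02],
    [0,0.05,-0.02],
  ],
  turn=[0,0,0,0,0,0,0,0],
  grip=[15,15,15,22,27,33,40,50],
  force=20,
)

```text
time_s: 27.25
tcp_pos: [0.4901, -0.0022, 0.0981]
tcp_rot: [[-0.074, 0.997, -0.001], [0.997, 0.074, 0.0], [0.0, -0.001, -1.0]]
ft_force: [-0.4, 0.4, 0.3]
grip_width: 0.585
grip_force: 0.0
```

Call:
move_arm(
  slide=[
    [0,-0.1,0.3],
    [0,-0.3,0.8],
    [0,-0.6,1.4],
    [0,-0.9,2.0],
    [0,-1.2,2.6],
    [0,-1.5,3.2],
    [0,-1.7,3.7],
    [0,-1.7,3.7],
  ],
  turn=[0,0,0,0,0,0,0,0],
  grip=[50,50,50,50,50,50,50,50],
)

```text
time_s: 28.25
tcp_pos: [0.4911, -0.0454, 0.1923]
tcp_rot: [[-0.073, 0.997, 0.002], [0.997, 0.073, -0.001], [-0.001, 0.002, -1.0]]
ft_force: [1.0, 0.4, 0.2]
grip_width: 0.586
grip_force: 0.0
```

```bash
python3 - <<'E'
from h import *
np.set_printoptions(precision=1,suppress=True,linewidth=220)
R=deckR(np.radians(4.3));T=wpose()
im=cams.snapshot("wrist")[...,::-1];cv2.imwrite("pics/w8.png",im);g=cv2.cvtColor(im,cv2.COLOR_BGR2GRAY)
for oy in(.0195,.0158):
    o=np.array([.481,oy,.085]);f=lambda c:wproj(T,o+np.array(c)/1000@R.T)
    for x in(-22,27):
        q=f([[x,45,0],[x,10,0],[x,8,-2],[x,-8,-2],[x,-10,0],[x,-45,0]]);print(oy,x,q[:,0].mean(),q[:,1])
    q=f([[8.5,13,0],[8.5,13,6],[8.5,10,6],[8.5,10,50],[8.5,-10,50]]);print("pin s=0 ",q[:,1], "s=-2",f([[8.5,11,0],[8.5,11,6],[8.5,8,6],[8.5,8,50],[8.5,-12,50]])[:,1])
for x in(235,320,286):print(x,list(enumerate(g[20:200,x].tolist(),20))[::1] if 0 else g[20:200,x].tolist())
E
```

```text
0.0195 -22 234.86300812134095 [ 41.1  94.3  95.  115.1 119.4 156.3]
0.0195 27 310.2046083029297 [ 40.9  94.1  94.9 114.9 119.2 156.2]
pin s=0  [ 90.1  96.  100.1 149.6 174.2] s=-2 [ 92.9  98.7 102.7 152.2 176.4]
0.0158 -22 234.6484865486783 [ 48.2 100.4 101.  120.7 124.9 161.2]
0.0158 27 309.64095103664755 [ 48.1 100.2 100.9 120.5 124.8 161. ]
pin s=0  [ 96.3 102.2 106.2 156.3 180.2] s=-2 [ 98.9 104.9 108.8 158.8 182.4]
235 [165, 164, 168, 168, 168, 168, 170, 184, 208, 215, 216, 219, 215, 217, 215, 214, 214, 215, 215, 217, 216, 218, 219, 219, 218, 213, 210, 210, 215, 215, 214, 211, 213, 210, 208, 206, 207, 207, 207, 208, 213, 210, 209, 211, 208, 209, 213, 212, 213, 215, 212, 214, 210, 209, 207, 211, 215, 223, 228, 235, 238, 238, 239, 239, 238, 237, 237, 238, 238, 240, 239, 236, 233, 230, 230, 230, 219, 195, 133, 62, 32, 27, 35, 29, 30, 27, 27, 24, 24, 33, 30, 30, 29, 37, 40, 69, 118, 140, 161, 181, 188, 188, 180, 170, 165, 162, 159, 159, 159, 161, 157, 161, 159, 158, 158, 162, 161, 161, 162, 163, 165, 163, 161, 159, 157, 158, 159, 162, 162, 163, 164, 160, 161, 159, 162, 161, 162, 163
[... 1215 characters left out ...]
236, 235, 236, 236, 237, 238, 237, 237, 238, 238, 238, 238, 239, 238, 238, 238, 237, 237, 239, 238, 239, 238, 238, 238, 239, 239, 240, 240, 239, 238, 237, 236, 239, 240, 240, 237, 234, 232, 233, 236, 237, 228, 178, 176, 199, 209, 212, 217, 228, 230, 219, 206, 199, 194, 180, 204, 214, 215, 214, 214, 213, 216, 213, 217, 215, 215, 204, 165, 139, 133, 135, 131, 133, 131, 131, 135, 132, 135, 131, 131, 132, 130, 131, 131, 134, 132, 132, 135, 134, 133, 133, 133, 133, 134, 132, 136, 133, 131, 132, 135, 135, 144, 157, 165, 175, 171, 168, 165, 163, 162, 159, 160, 160, 163, 164, 165, 163, 161, 158, 158, 159, 160, 156, 141, 100, 56, 34, 34, 38, 27, 35, 35, 34, 35, 34, 33, 31, 36, 35, 34, 36, 35, 33, 42]
```

Call:
move_arm(
  slide=[
    [0,0.4,-0.8],
    [0,0.8,-1.6],
    [0,1.2,-2.4],
    [0,1.5,-3.1],
    [0,1.58,-3.6],
    [0,1.58,-3.6],
    [0,1.58,-3.6],
    [0,1.58,-3.6],
  ],
  turn=[0,0,0,0,0,0,0,0],
  grip=[50,50,50,50,40,25,15,15],
  force=40,
)

```text
time_s: 29.3
tcp_pos: [0.4908, -0.0056, 0.1016]
tcp_rot: [[-0.074, 0.997, 0.001], [0.997, 0.074, -0.0], [-0.0, 0.001, -1.0]]
ft_force: [-0.5, 0.5, -1.3]
grip_width: 0.225
grip_force: 41.5
```

Call:
move_arm(
  slide=[
    [0,0.05,-0.06],
    [0,0.08,-0.1],
    [0,0.02,-0.1],
    [0,0.14,-0.12],
    [0,0.08,-0.12],
    [0.05,0.08,-0.12],
    [-0.05,0.08,-0.12],
    [0,0.08,-0.12],
  ],
  turn=[0,0,0,0,0,0,0,0],
  grip=[15,15,15,15,15,15,15,15],
)

```text
time_s: 30.3
tcp_pos: [0.4917, -0.0051, 0.1004]
tcp_rot: [[-0.074, 0.997, 0.003], [0.997, 0.074, -0.003], [-0.004, 0.003, -1.0]]
ft_force: [-5.8, -6.3, 13.5]
grip_width: 0.226
grip_force: 43.5
```

Call:
move_arm(
  slide=[
    [0,0.02,-0.03],
    [0,0.05,-0.06],
    [0,-0.01,-0.06],
    [0,0.1,-0.07],
    [0.05,0.05,-0.07],
    [-0.05,0.05,-0.07],
    [0,0.05,-0.07],
    [0,0.05,-0.07],
  ],
  turn=[0,0,0,0,0,0,0,0],
  grip=[15,15,15,15,15,15,15,15],
  force=50,
)

```text
time_s: 31.3
tcp_pos: [0.4918, -0.005, 0.1004]
tcp_rot: [[-0.075, 0.997, 0.002], [0.997, 0.075, -0.006], [-0.006, 0.002, -1.0]]
ft_force: [-10.3, -9.7, 24.8]
grip_width: 0.225
grip_force: 50.4
```

Call:
move_arm(
  slide=[
    [0,0,0],
    [0,0,0],
    [0,0,0],
    [0,0,0],
    [0,0,0],
    [0,0,0],
    [0,0,0],
    [0,0,0],
  ],
  turn=[0,0,0,0,0,0,0,0],
  grip=[15,20,23,27,32,38,45,50],
  force=20,
)

```text
time_s: 32.3
tcp_pos: [0.4903, -0.002, 0.0961]
tcp_rot: [[-0.074, 0.997, -0.0], [0.997, 0.074, 0.0], [0.0, -0.0, -1.0]]
ft_force: [0.3, 0.9, -0.7]
grip_width: 0.587
grip_force: 0.0
```

Call:
move_arm(
  slide=[
    [0,-0.1,0.3],
    [0,-0.3,0.8],
    [0,-0.6,1.4],
    [0,-0.9,2.0],
    [0,-1.2,2.6],
    [0,-1.5,3.2],
    [0,-1.7,3.8],
    [0,-1.7,3.8],
  ],
  turn=[0,0,0,0,0,0,0,0],
  grip=[50,50,50,50,50,50,50,50],
)

```text
time_s: 33.3
tcp_pos: [0.4913, -0.0452, 0.1929]
tcp_rot: [[-0.073, 0.997, 0.003], [0.997, 0.073, -0.001], [-0.001, 0.003, -1.0]]
ft_force: [1.0, 0.1, 0.1]
grip_width: 0.583
grip_force: 0.0
```

```bash
python3 - <<'E'
from h import *
from scipy.optimize import least_squares
np.set_printoptions(precision=2,suppress=True,linewidth=220)
R=deckR(np.radians(4.3));T=wpose()
im=cams.snapshot("wrist")[...,::-1];cv2.imwrite("pics/w9.png",im);g=cv2.cvtColor(im,cv2.COLOR_BGR2GRAY).astype(float)
def edge(col,lo,hi,sg):  # subpixel strongest gradient
    p=g[:,col-2:col+3].mean(1);d=np.gradient(p)*sg;k=lo+np.argmax(d[lo:hi]);a,b,c=d[k-1:k+2];return k+.5*(a-c)/(a-2*b+c)
def fit(name,T,g0):
    global g;g=g0
    sl=np.mean([edge(235,80,112,-1),edge(322,80,112,-1)]);bt=np.mean([edge(235,150,175,-1),edge(320,150,175,-1)])
    colr=[k for k in range(90,108)];col=edge(286,90,108,-1)+1;tu=edge(286,145,168,1);tb=edge(286,170,192,-1)
    def f(c,oy):return wproj(T,np.array([.481,oy,.085])+np.array(c)/1000@R.T)[:,1]
    oy=least_squares(lambda p:[f([[-22,9,-.5]],p[0])[0]-sl,f([[-22,-45,0]],p[0])[0]-bt],[.0175],x_scale=.001).x[0]
    print(name,"oy",oy,"slot,bot",sl,bt,"pin edges",col,tu,tb)
    for s in(-2,-1,0):
        def feat(n,t):
            t=np.radians(t);Q=np.array([[1,0,0],[0,np.cos(t),-np.sin(t)],[0,np.sin(t),np.cos(t)]])
            return f(np.array([[0,13,0],[0,10,50],[0,-10,50.]])@Q.T+[8.5,s,n],oy)
        r=least_squares(lambda p:feat(*p)-[col,tu,tb],[0,0]);print("  s",s,"n,tilt",r.x,r.fun)
fit("w9",T,g)
a=cams.snapshot("scene")
for l in("pin","knob_pin","spanner","big_gear","solder_reel"):print(l,[(np.round(d["box"]).tolist(),round(d["confidence"],2)) for d in spotter.search_frame("scene",l)][:3])
E
```

```text
w9 oy 0.017683857851543583 slot,bot 98.22831193235203 159.04349205473403 pin edges 98.57943925233644 155.85714285714286 178.81836734693877
  s -2 n,tilt [ 2.01 -2.22] [-0.97 -0.68  1.44]
  s -1 n,tilt [ 3.29 -2.55] [-1.12 -0.8   1.68]
  s 0 n,tilt [ 4.57 -2.89] [-1.28 -0.93  1.92]
pin [([336.0, 173.0, 24.0, 30.0], 0.85), ([320.0, 150.0, 16.0, 35.0], 0.81), ([176.0, 206.0, 18.0, 47.0], 0.75)]
knob_pin [([218.0, 254.0, 23.0, 28.0], 0.96)]
spanner [([182.0, 273.0, 21.0, 66.0], 0.8)]
big_gear [([288.0, 278.0, 32.0, 36.0], 0.71), ([368.0, 262.0, 37.0, 27.0], 0.62)]
solder_reel [([289.0, 279.0, 31.0, 34.0], 0.83)]
```

Call:
move_arm(
  slide=[
    [0,0.4,-0.8],
    [0,0.8,-1.6],
    [0,1.2,-2.4],
    [0,1.5,-3.1],
    [0,1.56,-3.64],
    [0,1.56,-3.64],
    [0,1.56,-3.64],
    [0,1.56,-3.64],
  ],
  turn=[0,0,0,0,0,0,0,0],
  grip=[50,50,50,50,40,25,15,15],
  force=50,
)

```text
time_s: 34.65
tcp_pos: [0.4908, -0.0059, 0.1009]
tcp_rot: [[-0.074, 0.997, 0.001], [0.997, 0.074, -0.0], [-0.0, 0.001, -1.0]]
ft_force: [0.7, 0.6, -1.0]
grip_width: 0.223
grip_force: 52.7
```

Call:
move_arm(
  slide=[
    [0,0.02,-0.08],
    [0,-0.06,-0.1],
    [0,-0.1,-0.12],
    [0,0.05,-0.14],
    [0,0.15,-0.16],
    [0.08,0.06,-0.16],
    [-0.08,0.06,-0.16],
    [0,0.06,-0.16],
  ],
  turn=[0,0,0,0,0,0,0,0],
  grip=[15,15,15,15,15,15,15,15],
)

```text
time_s: 35.65
tcp_pos: [0.4914, -0.0058, 0.0996]
tcp_rot: [[-0.075, 0.997, 0.002], [0.997, 0.075, -0.003], [-0.003, 0.002, -1.0]]
ft_force: [-13.3, -6.4, 23.4]
grip_width: 0.223
grip_force: 56.1
```

Call:
move_arm(
  slide=[
    [0,0,0],
    [0,0,0],
    [0,0,0],
    [0,0,0.05],
    [0,0,0.1],
    [0,-0.2,0.6],
    [0,-0.6,1.5],
    [0,-1.0,2.4],
  ],
  turn=[0,0,0,0,0,0,0,0],
  grip=[22,27,33,40,50,50,50,50],
  force=20,
)

```text
time_s: 36.65
tcp_pos: [0.4904, -0.0296, 0.1576]
tcp_rot: [[-0.074, 0.997, 0.001], [0.997, 0.074, -0.0], [-0.0, 0.0, -1.0]]
ft_force: [-0.3, -0.3, 0.4]
grip_width: 0.585
grip_force: 0.0
```

Call:
move_arm(
  slide=[
    [0,-0.3,0.6],
    [0,-0.6,1.3],
    [0,-0.6,1.4],
    [0,-0.6,1.4],
    [0,-0.6,1.4],
    [0,-0.6,1.4],
    [0,-0.6,1.4],
    [0,-0.6,1.4],
  ],
  turn=[0,0,0,0,0,0,0,0],
  grip=[50,50,50,50,50,50,50,50],
)

```text
time_s: 37.65
tcp_pos: [0.4902, -0.044, 0.191]
tcp_rot: [[-0.074, 0.997, -0.0], [0.997, 0.074, 0.0], [0.0, -0.0, -1.0]]
ft_force: [-0.3, 1.3, 0.4]
grip_width: 0.582
grip_force: 0.0
```

```bash
python3 - <<'E'
from h import *
from scipy.optimize import least_squares
np.set_printoptions(precision=2,suppress=True,linewidth=220)
R=deckR(np.radians(4.3));T=wpose()
im=cams.snapshot("wrist")[...,::-1];cv2.imwrite("pics/w10.png",im)
def run(name,im):
    g=cv2.cvtColor(im,cv2.COLOR_BGR2GRAY).astype(float)
    def edge(col,lo,hi,sg):
        p=g[:,col-2:col+3].mean(1);d=np.gradient(p)*sg;k=lo+np.argmax(d[lo:hi]);a,b,c=d[k-1:k+2];return k+.5*(a-c)/(a-2*b+c)
    sl=np.mean([edge(235,80,112,-1),edge(322,80,112,-1)]);bt=np.mean([edge(235,150,175,-1),edge(320,150,175,-1)])
    print(name,"ridge",edge(286,38,55,1),"slot,bot",sl,bt,"collar",edge(286,90,108,-1),"top",edge(286,145,168,1),edge(286,170,192,-1), "col profile",g[92:118,286].astype(int).tolist())
    for r in(int(sl)+4,int(sl)+8):
        p=g[r-1:r+2].mean(0);d=np.gradient(p);print("   row",r,"collar cols",240+np.argmax(d[240:286]),286+np.argmin(d[286:330]))
for n in("w8","w9","w10"):run(n,cv2.imread(f"pics/{n}.png"))
print(T[:3,3],telemetry.state()["time_s"])
E
```

```text
w8 ridge 45.37037037037037 slot,bot 98.0161801611412 158.9232804232804 collar 97.46043165467626 top 157.83333333333334 180.07751937984497 col profile [234, 232, 233, 236, 237, 228, 178, 176, 199, 209, 212, 217, 228, 230, 219, 206, 199, 194, 180, 204, 214, 215, 214, 214, 213, 216]
   row 102 collar cols 271 295
   row 106 collar cols 266 299
w9 ridge 45.90816326530612 slot,bot 98.22831193235203 159.04349205473403 collar 97.57943925233644 top 155.85714285714286 178.81836734693877 col profile [235, 233, 232, 235, 237, 232, 206, 200, 208, 209, 212, 223, 235, 233, 219, 207, 196, 179, 191, 204, 211, 212, 212, 212, 212, 212]
   row 102 collar cols 270 296
   row 106 collar cols 266 300
w10 ridge 48.176923076923075 slot,bot 100.62941384180792 161.2112293144208 collar 99.76470588235294 top 159.92105263157896 182.39162561576356 col profile [239, 238, 236, 233, 232, 235, 237, 233, 213, 202, 213, 216, 217, 220, 231, 238, 229, 217, 207, 200, 182, 196, 212, 216, 215, 216]
   row 104 collar cols 273 297
   row 108 collar cols 268 301
[0.48 0.03 0.33] 37.7
```

```bash
python3 -c "
from rig import job_done
print(job_done())"
```

```text
the job is handed in; nothing more can be done
None
```

I put the square-grip pin through the slot, found its hole by sliding at about x = +8 mm, pushed it to a hard stop and let go, and I handed the job in at about 38 s. I believe it is fully home, because two later pushes of 25 N or so met the same stop. My wrist-camera fits still read the collar about 1–2 mm high with roughly 2° of tilt, so collar flat on the cover is not confirmed. The ball-knob pin, spanner, gear and solder reel showed no movement in the scene camera's last check, which came before the final push.

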